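Seat the cleaner bottle in its stand and open the push-and-turn cap

TASK

Lift the square cleaner bottle out of the top bin of the stack and, keeping it upright, set it fully down in the square well of the wooden bottle stand, then open its child-resistant cap: push the cap down and, keeping it pushed, turn it counter-clockwise by about a sixth of a turn, and lift it off. Finish while still holding the cap level in the gripper, straight above the open bottle, about 6 cm clear of its mouth, with the bottle left standing fully down in the stand; do not let go. Leave the mallet, hex key, furniture foot and cam bolt where they lie.

Things in the scene. Friction and masses are not known exactly. Their poses are not given: they have to be found in the camera images.
- bottle: Off-white square plastic bottle, blank paper labels, 0.15 to 0.29 kg, standing in the top bin, cap on. Origin: centre of its underside; z up, x and y square to its flat sides. Body 58 x 58 mm, 68 mm high; shoulder ends at 74 mm; round neck 34 mm in diameter up to the mouth at 97 mm; 110 mm high with the cap on.
- cap: White ribbed round push-and-turn safety cap, 52 mm across, 28 mm high, 0.05 kg. Origin: centre of its lower edge; z up. Closed: origin 82 mm above the bottle's origin (8 mm above the shoulder), x along the bottle's x, about 1 mm play sideways. It can be gripped from above anywhere round its side, and the closed bottle can be carried by it.
- cap_top (a point): Centre of the cap's flat top (arrow raised on it), 28 mm above the cap's origin. Not pushed down, the cap is blocked by catches on the neck. Pushed down 4 mm or more and kept so, it turns counter-clockwise seen from above (+z rotation). From 0.75 to 1.3 rad of turn from closed (aim at 1.05, 60 degrees) it lifts straight off; beyond that is a stop.
- stand: Beech bottle stand on a rubber foot, fixed to the desk, 104 x 104 mm, 34 mm high. Origin: centre of its underside; x and y square to its sides. In its centre a 63 x 63 mm square well with its floor at z = 6 mm, its mouth at z = 34 mm bevelled outwards by 6 mm. A quarter turn makes no difference.
- bins: Fixed stack of four purple plastic bins, 124 (x) x 100 (y) mm. Origin: centre of its underside. The floor of the top bin, on which the bottle stands, is at z = 112 mm, its rim at z = 148 mm; the lip on the +x side is lower (132 mm). Walls 3 mm.
- spring_disc (a joint): How far the cap is pushed down against the sprung disc inside it: 0 m closed and at rest, 0.006 m fully down. The spring takes about 5 N to start and 12 N fully down. The bottle stays put under this and is kept from turning by the square well of the stand (it can twist about 0.08 rad in it).
- mallet: Bystander: walnut mallet lying along its x, 275 mm long, head 62 x 108 x 56 mm centred at x = +115 mm, 0.45 kg. Origin: under its middle.
- hex_key: Bystander: small chrome L-shaped hex key, 90 mm long, 5 mm thick, lying flat. Origin: on the desk, under its middle.
- foot: Bystander: beige plastic furniture foot, 44 mm across, with an upright steel bolt, 50 mm high in all. Origin: centre of its underside.
- cam_bolt: Bystander: steel cam bolt, 34 mm long, lying along its x. Origin: on the desk, under its middle.

How it is judged:
By the outcome, as a careful person would: the job done as asked, in the order asked, and still so for the second after the job is handed in, while the arm keeps its last pose, push and grip.
It also fails if it takes over 45 s, if anything falls off the work surface, if the arm or the gripper's body presses on something with over 40 N, if the wrist force passes 120 N, or if a joint passes its speed limit or range.

ROBOT

A 6-joint arm with a two-finger parallel gripper is mounted at the origin on the work surface. World frame = base frame: x ahead of the robot, y to its left, z up, the work surface at z = 0. Lengths are in mm, angles in rad, forces in N, time in s.
With the tool pointing down it reaches from about 275 to 775 mm from the base axis. Payload 14.6 kg.
Tool frame: the origin (TCP) lies at the very end of the fingers, on their centre line; the grasp point (between the pads) lies 19 mm behind it; z points along the fingers, y is the line along which they close (so a half turn about z gives the same grasp; the last joint's range is limited). The gripper opens to 85 mm and grips with 20 to 120 N. Pads are 22 mm wide; open, the fingers measure 114 mm over their backs; the gripper's body (76 mm by 85 mm) begins 54 mm behind the grasp point. The pads swing forward as they close: fully open they stand 13 mm farther back than shut.
Start: joints at [-1.376, 0.263, -0.048, 1.259, 0, 1.415], TCP at [179.917, -493.212, 231.278] pointing down, gripper open.
Joint ranges: [-2.65, 2.65], [-0.89, 1.7], [-1.18, 1.37], [-2.13, 2.11], [-1.35, 1.29], [-3.14, 3.14]. Speed limits (rad/s): [1.89, 1.89, 2.57, 2.79, 3.14, 3.14].

INTERFACE

Orientations are given as a rotation vector (axis times angle).
In Python, from plant import arm gives the robot as it stands.
- The arm moves only by the tool move_arm, never from a script. Its argument "series" is a list of rows, each a list of 7 numbers: the shift along the tool's x, y, z each as a share of 60 cm, from -1 to 1, then the turn, a rotation vector about the tool's x, y, z each as a share of 30 degrees, from -1 to 1, then the opening, from -1 (shut) to 1 (fully open). In form: [[tx, ty, tz, wx, wy, wz, grip], ...]. A call has 1 to 12 rows; each row is the pose to reach, as a shift and turn from the pose commanded when the call began, along the tool's axes at that moment; what a row does not reach only later rows make up. A row lasts 1/12 s, in which the tool goes at most 41.7 mm and 7.16 degrees, less where a joint would pass 70% of its speed; a pose out of reach is approached as far as the arm can. A call with a number of a shift or a turn outside -1 to 1 is refused whole. A call with a gripper value outside its range is refused whole. The fingers move at their own pace and stop on an object; "force" is the grip in N (left out, the last holds). Time passes only in rows, so rows that repeat a pose let the fingers close. It gives the time, the measured TCP pose, the force, the opening and the grip force at its end, in the units of the state.
- arm.get_state(): the state, without advancing time (a new reading comes with each control period).
- arm.camera(name): name is "side" or "top"; returns (picture, depth): 384x512x3 uint8, red, green, blue; 384x512 float32, mm along the optical axis (not along the pixel's ray), 0 where there is no reading.
- arm.calibration(name): a dict with "camera_matrix" (3x3 intrinsics, pixels), "extrinsics" (4x4, takes a point from camera to world coordinates). Camera axes: x right, y down, z forward; pixel columns grow to the right and rows downward; lengths in mm; the calibration is good to about 2 mm. A picture is of the moment at which its call begins. calibration takes no time and is no camera call.
- arm.job_done(): hands the job in; it is judged then, once.
The state is a dict: "t": time; "joint_positions": joint angles; "dq": joint speeds; "tau": joint torques, N m; "ee_pos": TCP position; "tcp_rot": TCP orientation; "contact_force": force on the tool from outside, world axes, zero at the start; "wrist_torque": the same for the moment, N m; "opening": finger opening in mm; "grip_force": force on a finger pad.
Only numpy, scipy, OpenCV 4.12 (cv2) and the standard library are available. Lean on these libraries where they do the work, as an engineer would, in place of code of your own. Each camera call takes 0.05 s, during which the arm holds its last target. There are 200 camera calls.

## Working session

There is one attempt and no reset: what is moved stays moved. The work goes in short steps, Python scripts to look and compute and a tool call to move; the robot and the scene stay as the last step left them, time stands still between calls to the robot, and variables do not carry over. Pictures are saved under pics/ and viewed, at most 10 in all, crops included, and the job is handed in when it is done.

Besides the shell and the picture viewer there is one more tool, called after "Request:" as name(argument=value, ...), one argument or row to a line, values as JSON. move_arm: Moves the arm, as the interface text tells. Its arguments: {"type":"object","properties":{"series":{"type":"array","items":{"type":"array","items":{"type":"number","minimum":-1,"maximum":1}}},"force":{"type":"number"}},"required":["series"]}

```bash
ls; mkdir -p pics
python3 - <<'E'
from plant import arm
import cv2,numpy as np
for n in("side","top"):
    p,d=arm.camera(n); cv2.imwrite(f"pics/{n}0.png",p[:,:,::-1]); np.savez(f"{n}0.npz",p=p,d=d)
    c=arm.calibration(n); print(n,np.round(c["camera_matrix"],1).tolist(),np.round(c["extrinsics"],3).tolist())
print(arm.get_state())
E
```

```text
pics
side [[391.0, 0.0, 253.0], [0.0, 391.0, 195.1], [0.0, 0.0, 1.0]] [[-0.974, -0.137, 0.18, 418.455], [-0.226, 0.623, -0.749, 650.345], [-0.01, -0.77, -0.638, 687.587], [0.0, 0.0, 0.0, 1.0]]
top [[379.5, 0.0, 253.0], [0.0, 379.5, 188.9], [0.0, 0.0, 1.0]] [[0.173, -0.964, 0.204, 408.297], [-0.985, -0.171, 0.031, -0.008], [0.005, -0.206, -0.979, 967.927], [0.0, 0.0, 0.0, 1.0]]
{'t': 0.1, 'joint_positions': array([-1.37632054e+00,  2.63469849e-01, -4.88269949e-02,  1.25939236e+00,
        1.42068678e-05,  1.41548706e+00]), 'dq': array([-0.00175838, -0.00167407,  0.00208704,  0.00148388,  0.00157397,
       -0.00019975]), 'tau': array([ 4.38080344e-03, -6.38577890e+01,  3.85062611e+01,  9.96558520e-03,
       -9.75683201e-05, -1.53198105e-06]), 'ee_pos': array([ 179.86633586, -492.99114961,  230.89295735]), 'tcp_rot': array([-3.09278907e+00, -5.46488968e-01,  5.15098303e-06]), 'contact_force': array([ 0.33103153, -0.46310897,  0.04277486]), 'wrist_torque': array([ 0.00537418, -0.0483817 ,  0.005533  ]), 'grip_force': 0.0, 'opening': 85.49007075800947}
```

View pics/side0.png

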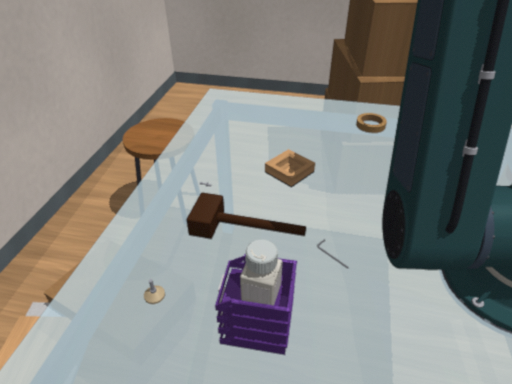

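View pics/top0.png

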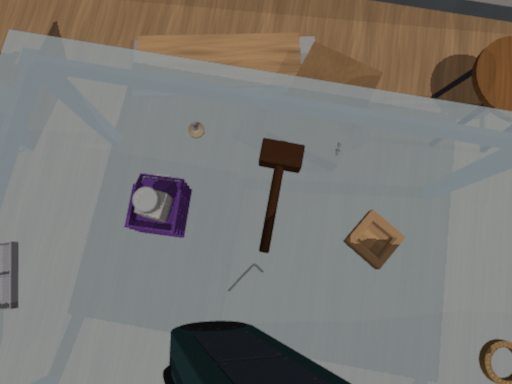

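The side view shows the capped bottle in the bins (cap about 262,257), the stand (290,168) and the mallet between them. The top view has the cap at about (148,200), the stand at (376,240) and the mallet from (282,155) to (265,250).

```bash
cat > h.py <<'E'
import numpy as np,cv2
from plant import arm
def cloud(n,p,d):
    c=arm.calibration(n);K=c["camera_matrix"];E=c["extrinsics"]
    v,u=np.mgrid[:d.shape[0],:d.shape[1]]
    P=np.stack([(u-K[0,2])/K[0,0]*d,(v-K[1,2])/K[1,1]*d,d],-1)
    W=P@E[:3,:3].T+E[:3,3]; W[d==0]=np.nan
    return W
def load(n,k=0):
    f=np.load(f"{n}{k}.npz");return f["p"],cloud(n,f["p"],f["d"])
E
python3 - <<'E'
from h import *
R={"side":dict(cap=(232,235,295,300),stand=(260,145,320,190),bins=(210,235,305,355),mallet=(180,190,310,240)),
   "top":dict(cap=(125,178,175,225),stand=(340,205,410,275),bins=(115,165,200,245),mallet=(255,130,310,260))}
for n in R:
    p,W=load(n); hsv=cv2.cvtColor(p,cv2.COLOR_RGB2HSV)
    def sub(k): a,b,c,d=R[n][k]; return W[b:d,a:c].reshape(-1,3),hsv[b:d,a:c].reshape(-1,3)
    print(n)
    w,h=sub("cap"); m=np.isfinite(w[:,2])&(w[:,2]>180)&(h[:,1]<60)
    zt=np.median(w[m&(w[:,2]>np.nanpercentile(w[m,2],70))][:,2])
    t=w[m&(abs(w[:,2]-zt)<5)]
    print(" cap top z",zt,"n",len(t),"mean",t.mean(0).round(1),"circ",cv2.minEnclosingCircle(t[:,:2].astype(np.float32)))
    print("  zhist",np.histogram(w[m,2],bins=np.arange(180,235,5))[0])
    b=w[np.isfinite(w[:,2])&(w[:,2]>130)&(w[:,2]<192)&(h[:,1]<60)]
    print("  body minrect",cv2.minAreaRect(b[:,:2].astype(np.float32)))
    w,h=sub("stand"); m=np.isfinite(w[:,2])&(h[:,1]>60)&(w[:,2]>26)&(w[:,2]<45); t=w[m]
    print(" stand z",np.median(t[:,2]),"rect",cv2.minAreaRect(t[:,:2].astype(np.float32)),len(t))
    w,h=sub("bins"); m=np.isfinite(w[:,2])&(h[:,1]>90)&(h[:,0]>120)&(h[:,0]<160)
    t=w[m&(w[:,2]>135)]; print(" bins rim z",np.percentile(t[:,2],[5,50,95]),"rect",cv2.minAreaRect(t[:,:2].astype(np.float32)))
    t=w[m]; print("  bins all",cv2.minAreaRect(t[:,:2].astype(np.float32)))
    w,h=sub("mallet"); m=np.isfinite(w[:,2])&(h[:,2]<110)&(w[:,2]>8); t=w[m]; print(" mallet max",np.percentile(t,99,axis=0),t.min(0))
E
```

```text
side
 cap top z 221.66776292186933 n 637 mean [504.8 237.2 221. ] circ ((504.8969421386719, 234.71951293945312), 26.154876708984375)
  zhist [175  14  19  67  60  65  67 124 536   0]
  body minrect ((496.1390075683594, 222.59979248046875), (89.63508605957031, 89.98212432861328), 8.271525382995605)
 stand z 31.793401736242515 rect ((532.0035400390625, -285.51568603515625), (107.66075134277344, 107.76020812988281), 57.7611198425293) 550
 bins rim z [135.99020505 146.54016095 148.4214004 ] rect ((505.5858154296875, 235.19821166992188), (112.2814712524414, 109.06094360351562), 2.594820499420166)
  bins all ((514.5721435546875, 236.65599060058594), (129.81248474121094, 109.20452117919922), 3.650804042816162)
 mallet max [730.35673764  30.51012158  57.17827904] [453.18014319 -79.34875894   8.04117212]
top
 cap top z 224.49284407632672 n 501 mean [507.2 231.9 223.4] circ ((507.48712158203125, 232.31597900390625), 25.939319610595703)
  zhist [146  14   1  11  20  11  23  30 445  55]
  body minrect ((509.679931640625, 246.8846435546875), (91.97404479980469, 60.13178253173828), 80.91957092285156)
 stand z 35.01245515973932 rect ((533.5617065429688, -287.1046142578125), (103.88431549072266, 103.68257141113281), 57.954246520996094) 1178
 bins rim z [138.73707217 148.93118664 151.30706267] rect ((509.06329345703125, 233.4161376953125), (115.01595306396484, 108.57594299316406), 2.9543445110321045)
  bins all ((516.4071044921875, 243.37408447265625), (139.39132690429688, 132.78294372558594), 7.311608791351318)
 mallet max [733.0962941   25.40892472  60.88932654] [454.67744085 -80.72631733   8.06745403]
```

Run:
```python
from h import *
from scipy.optimize import minimize
c0=np.array([506.2,233.5])
for n in("side","top"):
    p,W=load(n); hsv=cv2.cvtColor(p,cv2.COLOR_RGB2HSV)
    m=np.isfinite(W[...,2])&(hsv[...,1]<70)&(np.hypot(W[...,0]-c0[0],W[...,1]-c0[1])<55)
    # vertical sides
    dx=np.roll(W,-2,1)-np.roll(W,2,1); dy=np.roll(W,-2,0)-np.roll(W,2,0)
    N=np.cross(dx,dy); N/=np.linalg.norm(N,axis=-1,keepdims=True)
    s=m&(W[...,2]>118)&(W[...,2]<176)&(abs(N[...,2])<.25)
    a=np.degrees(np.arctan2(N[s][:,1],N[s][:,0]))%90
    print(n,s.sum(),np.histogram(a,bins=np.arange(0,91,10))[0], "circ mean",np.degrees(np.angle(np.exp(4j*np.radians(a)).mean()))/4)
    b=W[m&(W[...,2]>120)&(W[...,2]<184)][:,:2]
    r=cv2.minAreaRect(b.astype(np.float32)); print(" all",r,len(b))
    b=W[m&(W[...,2]>174)&(W[...,2]<190)][:,:2]
    print(" shoulder",cv2.minAreaRect(b.astype(np.float32)),len(b), b.mean(0))
    big=cv2.resize(p[225:315,205:305] if n=="side" else p[165:245,110:200],None,fx=4,fy=4,interpolation=cv2.INTER_CUBIC)
    globals()[n]=cv2.resize(big,(390,390))
cv2.imwrite("pics/crop.png",np.hstack([side,top])[:,:,::-1])
```

```text
side 736 [121  28  28  13  11   4  26 153 352] circ mean -4.99095938463269
 all ((505.4347839355469, 235.8397674560547), (57.7643928527832, 59.00528335571289), 85.73648071289062) 1195
 shoulder ((505.57049560546875, 235.7320098876953), (57.85539245605469, 58.531471252441406), 85.34976196289062) 478 [501.03141441 251.09582059]
top 214 [ 11   1   1   4   8   9  20  54 106] circ mean -9.862961542250726
 all ((508.1229248046875, 243.59872436523438), (82.806640625, 57.34211349487305), 85.27933502197266) 435
 shoulder ((507.3896484375, 231.8271484375), (57.452476501464844, 57.10673904418945), 85.00324249267578) 245 [499.82823781 217.98533739]
```

View pics/crop.png

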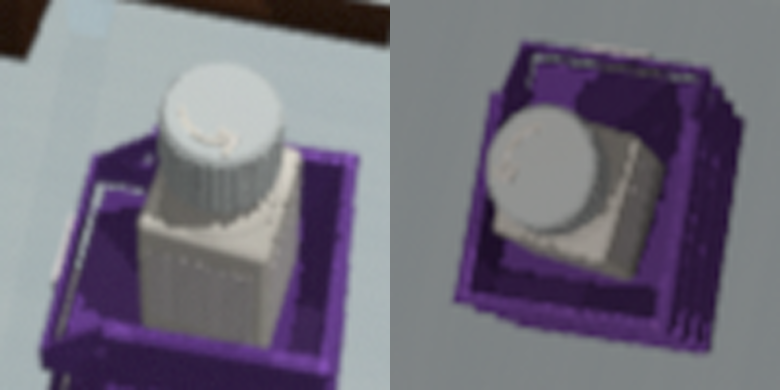

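```bash
cat >> h.py <<'E'
from scipy.spatial.transform import Rotation as Ro
def rot(psi): # tool down, tool x at yaw psi (deg)
    return Ro.from_euler("z",psi,degrees=True)*Ro.from_euler("x",180,degrees=True)
def row(pos,psi,p0=None,R0=None):
    s=arm.get_state(); p0=s["ee_pos"] if p0 is None else np.array(p0)
    R0=Ro.from_rotvec(s["tcp_rot"]) if R0 is None else rot(R0)
    t=R0.inv().apply(np.array(pos)-p0)/600; w=(R0.inv()*rot(psi)).as_rotvec(degrees=True)/30
    print(np.round(np.r_[t,w],4).tolist())
def st():
    s=arm.get_state(); R=Ro.from_rotvec(s["tcp_rot"]).as_matrix()
    print("t",round(s["t"],2),"pos",s["ee_pos"].round(1),"psi",np.degrees(np.arctan2(R[1,0],R[0,0])).round(2),"tilt",R[2].round(3),"F",s["contact_force"].round(1),"M",s["wrist_torque"].round(2),"open",round(s["opening"],1),"grip",s["grip_force"],"q",s["joint_positions"].round(2))
E
python3 - <<'E'
from h import *
st()
row([400,-150,320],50)
row([506.5,233.8,320],80,[400,-150,320],50)
E
```

```text
t 0.1 pos [ 179.9 -493.   230.9] psi 20.04 tilt [ 0.    -0.001 -1.   ] F [ 0.3 -0.5  0. ] M [ 0.01 -0.05  0.01] open 85.5 grip 0.0 q [-1.38  0.26 -0.05  1.26  0.    1.42]
[0.5406, -0.4114, -0.1481, -0.0016, -0.0007, -0.9986]
[0.6041, -0.2752, -0.0, 0.0, 0.0, -1.0]
```

Request:
move_arm(
  series=[
    [0,0,-0.06,0,0,0,1],
    [0.54,-0.41,-0.148,0,0,-1,1],
    [0.54,-0.41,-0.148,0,0,-1,1],
    [0.54,-0.41,-0.148,0,0,-1,1],
    [0.54,-0.41,-0.148,0,0,-1,1],
    [0.54,-0.41,-0.148,0,0,-1,1],
    [0.54,-0.41,-0.148,0,0,-1,1],
    [0.54,-0.41,-0.148,0,0,-1,1],
    [0.54,-0.41,-0.148,0,0,-1,1],
    [0.54,-0.41,-0.148,0,0,-1,1],
    [0.54,-0.41,-0.148,0,0,-1,1],
    [0.54,-0.41,-0.148,0,0,-1,1],
  ],
  force=80,
)

```text
t: 1.1
ee_pos: [402.1, -146.7, 320.7]
tcp_rot: [-2.843, -1.336, -0.002]
contact_force: [0.1, -0.8, 0.2]
opening: 85.4
grip_force: 0.0
```

Request:
move_arm(
  series=[
    [0.604,-0.275,0,0,0,-1,1],
    [0.604,-0.275,0,0,0,-1,1],
    [0.604,-0.275,0,0,0,-1,1],
    [0.604,-0.275,0,0,0,-1,1],
    [0.604,-0.275,0,0,0,-1,1],
    [0.604,-0.275,0,0,0,-1,1],
    [0.604,-0.275,0,0,0,-1,1],
    [0.604,-0.275,0,0,0,-1,1],
    [0.604,-0.275,0,0,0,-1,1],
    [0.604,-0.275,0,0,0,-1,1],
    [0.604,-0.275,0,0,0,-1,1],
    [0.604,-0.275,0,0,0,-1,1],
  ],
)

```text
t: 2.1
ee_pos: [506.3, 233.5, 319.2]
tcp_rot: [-2.404, -2.022, 0.002]
contact_force: [-0.5, -0.3, -0.5]
opening: 85.1
grip_force: 0.0
```

Run:
```python
from h import *
st()
row([506.5,233.8,192],80)
```

```text
t 2.1 pos [506.3 233.5 319.2] psi 80.15 tilt [-0.001 -0.001 -1.   ] F [-0.5 -0.3 -0.5] M [-0.    0.01  0.01] open 85.1 grip 0.0 q [ 0.29  0.32  0.26  1.52 -0.    2.03]
[0.0008, 0.0005, 0.212, -0.0024, 0.0015, 0.0051]
```

Request:
move_arm(
  series=[
    [0,0,0.06,0,0,0,1],
    [0,0,0.12,0,0,0,1],
    [0,0,0.16,0,0,0,1],
    [0,0,0.19,0,0,0,1],
    [0,0,0.21,0,0,0,1],
    [0,0,0.21,0,0,0,1],
    [0,0,0.21,0,0,0,1],
  ],
)

```text
t: 2.68
ee_pos: [506.0, 231.6, 194.3]
tcp_rot: [-2.407, -2.019, 0.001]
contact_force: [0.5, -0.5, -0.4]
opening: 85.2
grip_force: 0.0
```

Run:
```python
from h import *
st()
o=[]
for n in("side","top"):
    p,d=arm.camera(n); np.savez(f"{n}1.npz",p=p,d=d)
    o.append(cv2.resize(p[200:320,190:320] if n=="side" else p[140:260,90:220],(390,360),interpolation=cv2.INTER_CUBIC))
cv2.imwrite("pics/c1.png",np.hstack(o)[:,:,::-1])
```

```text
t 2.68 pos [506.  231.6 194.3] psi 79.98 tilt [-0.    -0.001 -1.   ] F [ 0.5 -0.5 -0.4] M [ 0.   -0.04 -0.01] open 85.2 grip 0.0 q [ 0.28  0.33 -0.05  1.19 -0.    2.03]
```

View pics/c1.png

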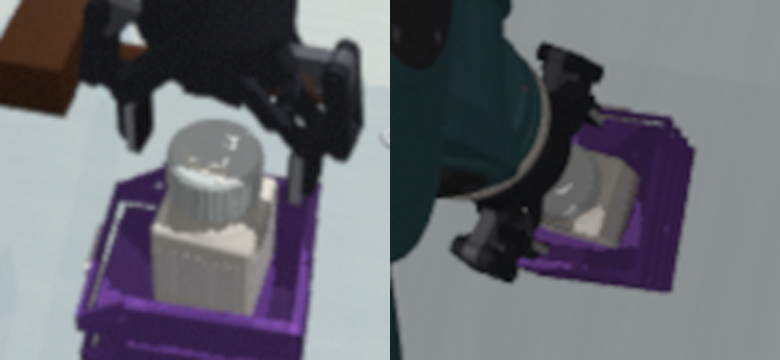

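The left half (side) shows the cap at about (215,175) between the open fingers (135,125 and 300,170). The right half (top) agrees, with the cap at (575,190). Closing.

Request:
move_arm(
  series=[
    [0.003,0,0.003,0,0,0,0.6],
    [0.003,0,0.003,0,0,0,0.3],
    [0.003,0,0.003,0,0,0,0],
    [0.003,0,0.003,0,0,0,-0.5],
    [0.003,0,0.003,0,0,0,-1],
    [0.003,0,0.003,0,0,0,-1],
    [0.003,0,0.003,0,0,0,-1],
    [0.003,0,0.003,0,0,0,-1],
    [0.003,0,0.003,0,0,0,-1],
    [0.003,0,0.003,0,0,0,-1],
    [0.003,0,0.003,0,0,0,-1],
    [0.003,0,0.003,0,0,0,-1],
  ],
  force=80,
)

```text
t: 3.78
ee_pos: [506.8, 234.6, 192.6]
tcp_rot: [2.406, 2.02, 0.001]
contact_force: [-0.5, 0.3, 5.7]
opening: 49.8
grip_force: 81.8
```

Run:
```python
from h import *
st()
```

```text
t 3.78 pos [506.8 234.6 192.6] psi 80.04 tilt [ 0.     0.001 -1.   ] F [-0.5  0.3  5.7] M [-0.01 -0.16 -0.02] open 49.8 grip 81.84286014427016 q [ 0.29  0.33 -0.05  1.19 -0.    2.03]
```

Request:
move_arm(
  series=[
    [0,0,-0.01,0,0,0,-1],
    [0,0,-0.03,0,0,0,-1],
    [0,0,-0.06,0,0,0,-1],
    [0,0,-0.09,0,0,0,-1],
    [0,0,-0.12,0,0,0,-1],
    [0,0,-0.14,0,0,0,-1],
    [0,0,-0.15,0,0,0,-1],
    [0,0,-0.15,0,0,0,-1],
  ],
)

```text
t: 4.45
ee_pos: [506.8, 234.5, 283.2]
tcp_rot: [2.406, 2.02, 0.002]
contact_force: [0.8, 0.6, -3.0]
opening: 50.0
grip_force: 84.0
```

Run:
```python
from h import *
st()
p,d=arm.camera("side"); np.savez("side2.npz",p=p,d=d)
cv2.imwrite("pics/c2.png",cv2.resize(p[120:340,170:400],None,fx=2.5,fy=2.5,interpolation=cv2.INTER_CUBIC)[:,:,::-1])
```

```text
t 4.45 pos [506.8 234.5 283.2] psi 80.04 tilt [ 0.001  0.001 -1.   ] F [ 0.8  0.6 -3. ] M [-0.01 -0.06  0.02] open 50.0 grip 83.97487155377348 q [0.29 0.31 0.16 1.42 0.   2.03]
```

View pics/c2.png

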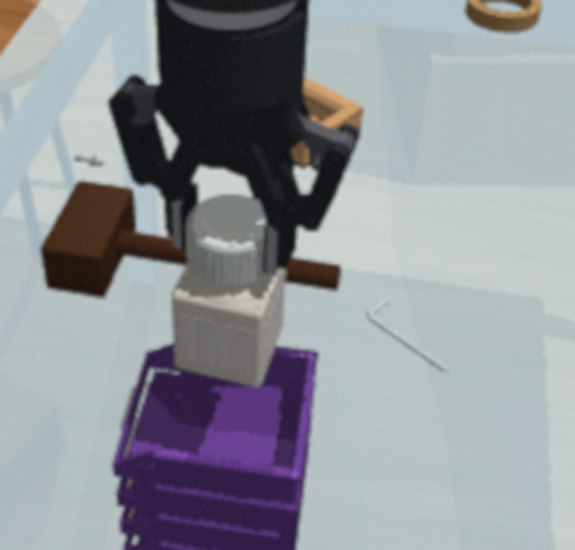

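The side crop shows the bottle hanging upright by its cap (about 230,240), clear of the bin, with the bystanders undisturbed.

Request:
move_arm(
  series=[
    [-0.02,0.005,0,0,0,0.05,-1],
    [-0.06,0.014,0,0,0,0.1,-1],
    [-0.11,0.025,0,0,0,0.2,-1],
    [-0.17,0.039,0,0,0,0.3,-1],
    [-0.23,0.053,0,0,0,0.4,-1],
    [-0.29,0.066,0,0,0,0.5,-1],
    [-0.35,0.08,0,0,0,0.6,-1],
    [-0.41,0.094,0,0,0,0.7,-1],
    [-0.47,0.108,0,0,0,0.8,-1],
    [-0.53,0.122,0,0,0,0.91,-1],
    [-0.58,0.133,0,0,0,0.91,-1],
    [-0.63,0.144,0,0,0,0.91,-1],
  ],
)

```text
t: 5.5
ee_pos: [525.3, -155.1, 281.3]
tcp_rot: [-2.815, -1.392, 0.002]
contact_force: [0.6, 0.7, -1.8]
opening: 50.1
grip_force: 84.0
```

Run:
```python
from h import *
st()
row([533.1,-285.5,283],52.7)
```

```text
t 5.5 pos [ 525.3 -155.1  281.3] psi 52.61 tilt [-0.    -0.002 -1.   ] F [ 0.6  0.7 -1.8] M [ 0.03 -0.06 -0.01] open 50.1 grip 83.97035936697648 q [-0.44  0.3   0.13  1.41 -0.    1.79]
[-0.1648, 0.1423, -0.003, -0.0029, 0.0009, -0.0031]
```

Request:
move_arm(
  series=[
    [-0.05,0.043,0,0,0,0,-1],
    [-0.09,0.078,0,0,0,0,-1],
    [-0.13,0.112,0,0,0,0,-1],
    [-0.15,0.13,0,0,0,0,-1],
    [-0.166,0.144,0,0,0,0,-1],
    [-0.166,0.144,0,0,0,0,-1],
    [-0.166,0.144,0,0,0,0,-1],
    [-0.166,0.144,0,0,0,0,-1],
  ],
)

```text
t: 6.17
ee_pos: [534.7, -283.3, 282.3]
tcp_rot: [-2.814, -1.396, 0.0]
contact_force: [-0.2, -0.3, -1.7]
opening: 49.9
grip_force: 83.9
```

```bash
cat > meas.py <<'E'
from h import *
import sys
k=sys.argv[1]; st(); o=[]
e=arm.get_state()["ee_pos"]
for n in("side","top"):
    p,d=arm.camera(n); np.savez(f"{n}{k}.npz",p=p,d=d); W=cloud(n,p,d); hsv=cv2.cvtColor(p,cv2.COLOR_RGB2HSV)
    r=np.hypot(W[...,0]-e[0],W[...,1]-e[1])
    zb=e[2]-80.5 # bottle underside
    m=np.isfinite(r)&(r<48)&(hsv[...,1]<60)&(hsv[...,2]>90)
    for lo,hi in((5,60),(8,35),(35,60),(62,78)):
        b=W[m&(W[...,2]>zb+lo)&(W[...,2]<zb+hi)]
        if len(b)>20: print(n,lo,hi,len(b),[np.round(x,1) for x in cv2.minAreaRect(b[:,:2].astype(np.float32))])
    print(" bottle z range",np.nanpercentile(W[m][:,2],[1,99]).round(1))
    s=(W[...,2]>25)&(W[...,2]<45)&(hsv[...,1]>60)&(np.hypot(W[...,0]-532.8,W[...,1]+286.3)<90)
    if s.sum()>20: print(" stand",s.sum(),[np.round(x,1) for x in cv2.minAreaRect(W[s][:,:2].astype(np.float32))])
    K=arm.calibration(n)
    c=np.linalg.inv(K["extrinsics"])@np.r_[532.8,-286.3,100,1]; u=K["camera_matrix"]@c[:3]; u=(u[:2]/u[2]).astype(int)
    a,b=np.clip(u[0]-80,0,352),np.clip(u[1]-90,0,204)
    o.append(cv2.resize(p[b:b+180,a:a+160],(390,440),interpolation=cv2.INTER_CUBIC))
cv2.imwrite(f"pics/m{k}.png",np.hstack(o)[:,:,::-1])
E
python3 meas.py 3
```

```text
t 6.17 pos [ 534.7 -283.3  282.3] psi 52.78 tilt [ 0. -0. -1.] F [-0.2 -0.3 -1.7] M [0.05 0.02 0.02] open 49.9 grip 83.94761901120546 q [-0.62  0.4   0.3   1.47  0.    1.6 ]
side 5 60 539 [array([ 527.3, -263.1]), array([77.8, 42.5]), np.float64(11.8)]
side 8 35 269 [array([ 527. , -262.7]), array([76.2, 41.6]), np.float64(13.1)]
side 35 60 245 [array([ 527.4, -263.3]), array([77.8, 42.1]), np.float64(11.7)]
side 62 78 188 [array([ 531.5, -281.8]), array([58.3, 57.5]), np.float64(55.5)]
 bottle z range [201.5 436.1]
 stand 589 [array([ 530.7, -285.2]), array([108.6, 106.3]), np.float64(58.3)]
top 5 60 231 [array([ 529.6, -265.3]), array([77.9, 38.3]), np.float64(14.1)]
top 8 35 125 [array([ 529.5, -265.5]), array([77.7, 37.7]), np.float64(14.3)]
top 35 60 89 [array([ 530.6, -264.4]), array([76.8, 36.9]), np.float64(12.1)]
top 62 78 49 [array([ 543.7, -267.5]), array([19.2, 60.7]), np.float64(70.9)]
 bottle z range [  8.6 523.9]
 stand 977 [array([ 533.6, -287. ]), array([103.6, 102.9]), np.float64(58.0)]
```

View pics/m3.png

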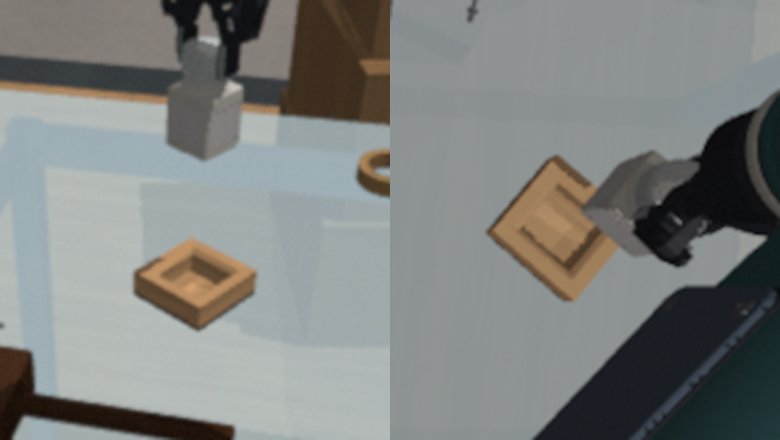

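The left half (side) shows the bottle hanging upright over the stand, bottle at about (205,110) and well at (195,270). The right half (top) shows it at (625,205) with the stand at (560,230), and their edges look nearly parallel.

```bash
cat > face.py <<'E'
from h import *
import sys
def faces(k,e,zb,lo=8,hi=64,yaw0=57):
    for n in("side","top"):
        p,W=load(n,k); hsv=cv2.cvtColor(p,cv2.COLOR_RGB2HSV)
        m=np.isfinite(W[...,2])&(np.hypot(W[...,0]-e[0],W[...,1]-e[1])<46)&(hsv[...,1]<60)&(hsv[...,2]>60)&(W[...,2]>zb+lo)&(W[...,2]<zb+hi)
        b=W[m]
        best=None
        for a in yaw0+np.arange(0,360,90):
            ax=np.array([np.cos(np.radians(a)),np.sin(np.radians(a)),0])
            s=(b-np.r_[e[:2],0])@ax
            f=b[abs(s-29)<5]
            for _ in range(4):
                if len(f)<40: break
                c=np.median(f,0); U,S,V=np.linalg.svd(f-f.mean(0)); nv=V[2]*np.sign(V[2]@ax)
                f=b[(abs((b-f.mean(0))@nv)<1.5)]
            if len(f)>=60 and nv@ax>.95:
                q=f.mean(0); nh=nv[:2]/np.hypot(*nv[:2])
                print(n,"face",a,"n",len(f),"yaw",np.degrees(np.arctan2(nv[1],nv[0])).round(1)%90,"tilt",np.degrees(np.arcsin(nv[2])).round(1),"centre offset along normal vs e: %.1f"%((q[:2]-np.array(e)[:2])@nh-29), "ext z",np.percentile(f[:,2],[1,99]).round(1))
E
python3 - <<'E'
from face import *
faces(3,[534.7,-283.3],201.8)
print("initial"); faces(0,[506.5,233.8],112,25,64,85)
E
```

```text
side face 57 n 261 yaw 57.2 tilt 0.9 centre offset along normal vs e: -1.6 ext z [210.6 265. ]
side face 147 n 237 yaw 56.599999999999994 tilt 0.7 centre offset along normal vs e: 2.0 ext z [210.1 265.5]
top face 57 n 166 yaw 57.8 tilt 0.1 centre offset along normal vs e: -1.0 ext z [210.7 265.6]
top face 147 n 239 yaw 57.099999999999994 tilt 0.4 centre offset along normal vs e: -0.9 ext z [210.4 265.5]
initial
side face 85 n 463 yaw 85.0 tilt 0.5 centre offset along normal vs e: 0.1 ext z [137.7 175.9]
side face 175 n 136 yaw 83.5 tilt 0.8 centre offset along normal vs e: 1.0 ext z [137.9 175.8]
top face 265 n 123 yaw 84.6 tilt 0.5 centre offset along normal vs e: 1.2 ext z [137.3 174.5]
```

Request:
move_arm(
  series=[
    [-0.004,0.001,0.03,0,0,-0.023,-1],
    [-0.004,0.001,0.08,0,0,-0.023,-1],
    [-0.004,0.001,0.13,0,0,-0.023,-1],
    [-0.004,0.001,0.18,0,0,-0.023,-1],
    [-0.004,0.001,0.22,0,0,-0.023,-1],
    [-0.004,0.001,0.25,0,0,-0.023,-1],
    [-0.004,0.001,0.26,0,0,-0.023,-1],
    [-0.004,0.001,0.26,0,0,-0.023,-1],
    [-0.004,0.001,0.26,0,0,-0.023,-1],
  ],
)

```text
t: 7.02
ee_pos: [534.2, -286.4, 127.3]
tcp_rot: [2.805, 1.413, 0.001]
contact_force: [-0.3, -0.3, -1.2]
opening: 50.1
grip_force: 84.0
```

```bash
python3 meas.py 4
python3 - <<'E'
from face import *
s=arm.get_state()["ee_pos"]
faces(4,s,s[2]-80.6)
E
```

```text
t 7.02 pos [ 534.2 -286.4  127.3] psi 53.46 tilt [ 0.     0.001 -1.   ] F [-0.3 -0.3 -1.2] M [-0.03 -0.04  0.02] open 50.1 grip 83.97387610683836 q [-0.63  0.45 -0.05  1.07  0.    1.58]
side 5 60 450 [array([ 526.6, -266.2]), array([78.6, 44.5]), np.float64(13.4)]
side 8 35 222 [array([ 527. , -267.1]), array([78.4, 42.2]), np.float64(13.2)]
side 35 60 205 [array([ 525., -266.]), array([76.9, 43.2]), np.float64(15.2)]
side 62 78 159 [array([ 532.5, -284.1]), array([58.1, 60.3]), np.float64(59.3)]
 bottle z range [ 48.5 333.9]
 stand 396 [array([ 531. , -285.7]), array([108.3, 107. ]), np.float64(57.8)]
top 5 60 98 [array([ 529.1, -267.6]), array([74.6, 35.7]), np.float64(14.2)]
top 8 35 52 [array([ 513.4, -270.1]), array([55.7, 14.7]), np.float64(41.3)]
top 35 60 41 [array([ 540.8, -262.5]), array([23.3, 59.1]), np.float64(86.9)]
top 62 78 100 [array([ 546.2, -269.5]), array([18.2, 59.8]), np.float64(66.8)]
 bottle z range [  7.  391.2]
 stand 749 [array([ 533.7, -286.8]), array([103.3, 102.5]), np.float64(58.0)]
side face 57 n 182 yaw 58.2 tilt 0.7 centre offset along normal vs e: -1.4 ext z [ 56.2 110.5]
side face 147 n 165 yaw 56.599999999999994 tilt 0.7 centre offset along normal vs e: 2.2 ext z [ 56.2 110.9]
top face 57 n 94 yaw 58.6 tilt 0.1 centre offset along normal vs e: -1.2 ext z [ 55.4 110.4]
top face 147 n 97 yaw 58.0 tilt 0.2 centre offset along normal vs e: -1.3 ext z [ 55.5 110.8]
```

View pics/m4.png

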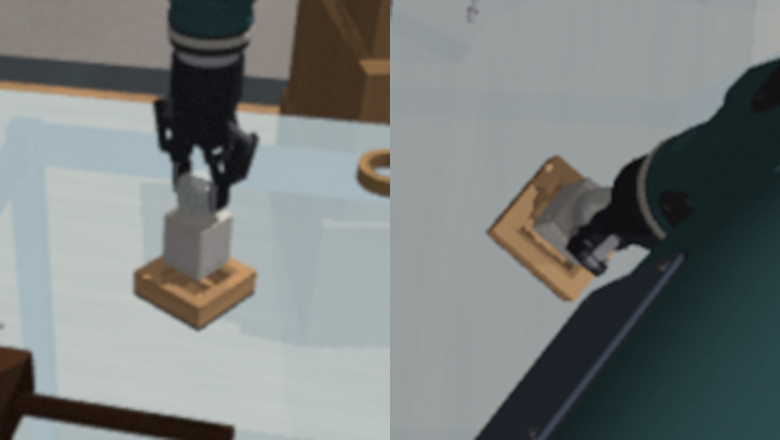

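Bottle at about (197,240) in the left half stands squarely over the well, and the top view agrees. The residual is about 1 mm, so lower it gently.

Request:
move_arm(
  series=[
    [0.001,-0.001,0.01,0,0,0,-1],
    [0.001,-0.001,0.02,0,0,0,-1],
    [0.001,-0.001,0.03,0,0,0,-1],
    [0.001,-0.001,0.037,0,0,0,-1],
    [0.001,-0.001,0.044,0,0,0,-1],
    [0.001,-0.001,0.05,0,0,0,-1],
    [0.001,-0.001,0.055,0,0,0,-1],
    [0.001,-0.001,0.058,0,0,0,-1],
    [0.001,-0.001,0.06,0,0,0,-1],
    [0.001,-0.001,0.06,0,0,0,-1],
    [0.001,-0.001,0.06,0,0,0,-1],
  ],
)

```text
t: 8.03
ee_pos: [533.7, -285.8, 90.4]
tcp_rot: [2.806, 1.412, 0.0]
contact_force: [-0.1, 0.0, -2.1]
opening: 50.3
grip_force: 84.0
```

Run:
```python
from h import *
st()
```

```text
t 8.03 pos [ 533.7 -285.8   90.4] psi 53.43 tilt [-0.  0. -1.] F [-0.1  0.  -2.1] M [-0.    0.02 -0.05] open 50.3 grip 83.99220718730248 q [-0.63  0.47 -0.12  0.98 -0.    1.58]
```

Request:
move_arm(
  series=[
    [0,0,0.002,0,0,0,-1],
    [0,0,0.004,0,0,0,-1],
    [0,0,0.005,0,0,0,-1],
    [0,0,0.005,0,0,0,-1],
  ],
)

```text
t: 8.37
ee_pos: [533.7, -285.8, 87.3]
tcp_rot: [2.806, 1.412, 0.0]
contact_force: [0.3, -0.8, -0.5]
opening: 49.8
grip_force: 84.3
```

Request:
move_arm(
  series=[
    [0,0,0.001,0,0,0,-1],
    [0,0,0.002,0,0,0,-1],
    [0,0,0.002,0,0,0,-1],
    [0,0,0.002,0,0,0,-1],
  ],
)

```text
t: 8.7
ee_pos: [533.8, -286.0, 86.5]
tcp_rot: [2.806, 1.412, 0.001]
contact_force: [-0.4, 1.4, 5.0]
opening: 50.0
grip_force: 84.7
```

Request:
move_arm(
  series=[
    [0,0,0.001,0,0,0,-1],
    [0,0,0.002,0,0,0,-1],
    [0,0,0.002,0,0,0,-1],
    [0,0,0.002,0,0,0,-1],
  ],
)

```text
t: 9.03
ee_pos: [533.9, -285.9, 85.4]
tcp_rot: [2.806, 1.412, 0.001]
contact_force: [-0.9, 1.2, 6.4]
opening: 50.3
grip_force: 84.9
```

Request:
move_arm(
  series=[
    [0,0,0.002,0,0,0,-1],
    [0,0,0.004,0,0,0,-1],
    [0,0,0.005,0,0,0,-1],
    [0,0,0.005,0,0,0,-1],
    [0,0,0.005,0,0,0,-1],
  ],
)

```text
t: 9.45
ee_pos: [533.9, -286.0, 82.6]
tcp_rot: [2.805, 1.412, 0.001]
contact_force: [-1.4, 1.6, 9.1]
opening: 49.8
grip_force: 85.2
```

Request:
move_arm(
  series=[
    [0,0,0.001,0,0,0,-1],
    [0,0,0.002,0,0,0,-1],
    [0,0,0.002,0,0,0,-1],
    [0,0,0.002,0,0,0,-1],
  ],
)

```text
t: 9.78
ee_pos: [534.0, -286.0, 81.5]
tcp_rot: [2.805, 1.412, 0.001]
contact_force: [-1.0, 1.1, 11.1]
opening: 50.5
grip_force: 85.4
```

Request:
move_arm(
  series=[
    [0,0,0.001,0,0,-0.05,-1],
    [0,0,0.001,0,0,-0.13,-1],
    [0,0,0.001,0,0,-0.22,-1],
    [0,0,0.001,0,0,-0.31,-1],
    [0,0,0.001,0,0,-0.4,-1],
    [0,0,0.001,0,0,-0.5,-1],
    [0,0,0.001,0,0,-0.6,-1],
    [0,0,0.001,0,0,-0.7,-1],
    [0,0,0.001,0,0,-0.8,-1],
    [0,0,0.001,0,0,-0.9,-1],
    [0,0,0.001,0,0,-1,-1],
    [0,0,0.001,0,0,-1,-1],
  ],
)

```text
t: 10.78
ee_pos: [534.4, -286.4, 81.1]
tcp_rot: [2.34, 2.093, 0.001]
contact_force: [-0.7, 0.3, 9.8]
opening: 50.3
grip_force: 85.4
```

Run:
```python
from h import *
st()
```

```text
t 10.78 pos [ 534.4 -286.4   81.1] psi 83.62 tilt [-0.001  0.002 -1.   ] F [-0.7  0.3  9.8] M [0.04 0.   0.02] open 50.3 grip 85.39241992086318 q [-0.63  0.48 -0.13  0.96 -0.    1.06]
```

Request:
move_arm(
  series=[
    [0,0,0,0,0,-0.08,-1],
    [0,0,0,0,0,-0.17,-1],
    [0,0,0,0,0,-0.26,-1],
    [0,0,0,0,0,-0.35,-1],
    [0,0,0,0,0,-0.45,-1],
    [0,0,0,0,0,-0.55,-1],
    [0,0,0,0,0,-0.65,-1],
    [0,0,0,0,0,-0.75,-1],
    [0,0,0,0,0,-0.85,-1],
    [0,0,0,0,0,-0.95,-1],
    [0,0,0,0,0,-1,-1],
    [0,0,0,0,0,-1,-1],
  ],
)

```text
t: 11.78
ee_pos: [534.2, -286.2, 81.1]
tcp_rot: [1.721, 2.626, -0.0]
contact_force: [-2.1, 0.3, 13.6]
opening: 50.3
grip_force: 85.5
```

```bash
python3 meas.py 5
python3 - <<'E'
from face import *
s=arm.get_state()["ee_pos"]
faces(5,s,6,30,64)
E
```

```text
t 11.78 pos [ 534.2 -286.2   81.1] psi 113.54 tilt [-0.002  0.001 -1.   ] F [-2.1  0.3 13.6] M [ 0.26  0.33 -0.02] open 50.3 grip 85.52108546815361 q [-0.63  0.48 -0.13  0.96  0.    0.53]
side 5 60 261 [array([ 527.2, -265.2]), array([77.6, 41. ]), np.float64(11.5)]
side 8 35 70 [array([ 527.8, -264.7]), array([75.7, 40.1]), np.float64(10.3)]
side 35 60 191 [array([ 527.2, -265.2]), array([77.6, 41. ]), np.float64(11.5)]
side 62 78 177 [array([ 530.3, -281.9]), array([58.1, 56.9]), np.float64(59.2)]
 bottle z range [ 28.  285.5]
 stand 388 [array([ 531.6, -285.5]), array([106.9, 107.6]), np.float64(57.8)]
top 5 60 107 [array([ 508.6, -277.7]), array([67.9, 13.4]), np.float64(66.9)]
top 8 35 47 [array([ 508.6, -277.7]), array([67.9, 13.4]), np.float64(66.9)]
top 35 60 60 [array([ 510. , -272.6]), array([54.9,  3.1]), np.float64(56.9)]
top 62 78 146 [array([ 519.7, -269.8]), array([65. , 32.1]), np.float64(28.8)]
 bottle z range [ 24.7 299. ]
 stand 703 [array([ 533.6, -287.2]), array([103.9, 102.4]), np.float64(58.1)]
side face 57 n 122 yaw 57.3 tilt 0.9 centre offset along normal vs e: -1.6 ext z [36.6 69.9]
side face 147 n 98 yaw 56.599999999999994 tilt 0.3 centre offset along normal vs e: 2.5 ext z [36.6 69.4]
top face 147 n 82 yaw 57.599999999999994 tilt -0.1 centre offset along normal vs e: -0.8 ext z [36.2 69.9]
```

Request:
move_arm(
  series=[
    [0,0,-0.003,0,0,0,-1],
    [0,0,-0.006,0,0,0,-1],
    [0,0,-0.009,0,0,0,-1],
    [0,0,-0.012,0,0,0,-1],
    [0,0,-0.014,0,0,0,-1],
    [0,0,-0.014,0,0,0,-1],
  ],
)

```text
t: 12.38
ee_pos: [533.6, -285.8, 88.5]
tcp_rot: [-1.724, -2.626, 0.0]
contact_force: [1.0, -0.4, -0.3]
opening: 49.7
grip_force: 84.2
```

Request:
move_arm(
  series=[
    [0,0,-0.003,0,0,0,-1],
    [0,0,-0.008,0,0,0,-1],
    [0,0,-0.014,0,0,0,-1],
    [0,0,-0.02,0,0,0,-1],
    [0,0,-0.02,0,0,0,-1],
  ],
)

```text
t: 12.8
ee_pos: [534.0, -286.0, 101.3]
tcp_rot: [1.724, 2.625, -0.0]
contact_force: [-0.4, -0.2, -1.7]
opening: 50.7
grip_force: 84.2
```

```bash
python3 meas.py 6
python3 - <<'E'
from face import *
s=arm.get_state()["ee_pos"]
faces(6,s,6,30,64)
E
```

```text
t 12.8 pos [ 534.  -286.   101.3] psi 113.43 tilt [-0.001  0.001 -1.   ] F [-0.4 -0.2 -1.7] M [ 0.03 -0.01 -0.03] open 50.7 grip 84.18129564770425 q [-0.63  0.46 -0.1   1.01 -0.    0.54]
side 5 60 493 [array([ 531.5, -283.2]), array([58. , 60.7]), np.float64(56.8)]
side 8 35 214 [array([ 528.1, -265.7]), array([77.5, 41.9]), np.float64(8.9)]
side 35 60 273 [array([ 531.5, -281.6]), array([56.7, 60.7]), np.float64(61.0)]
side 62 78 46 [array([ 525.9, -273.3]), array([34.6, 19.5]), np.float64(14.6)]
 bottle z range [ 28.8 307. ]
 stand 388 [array([ 530.6, -285.7]), array([109.3, 105.4]), np.float64(59.1)]
top 5 60 325 [array([ 526.2, -288.1]), array([67.2, 53.3]), np.float64(56.3)]
top 8 35 76 [array([ 508.4, -280.4]), array([71.9, 18.9]), np.float64(77.4)]
top 35 60 240 [array([ 530. , -284.5]), array([57.1, 50.9]), np.float64(56.3)]
 bottle z range [ 25.5 342.2]
 stand 753 [array([ 533.4, -286.9]), array([103.7, 102.3]), np.float64(57.6)]
side face 57 n 113 yaw 56.6 tilt 1.4 centre offset along normal vs e: -1.8 ext z [36.8 69.5]
side face 147 n 92 yaw 56.900000000000006 tilt 2.3 centre offset along normal vs e: 2.1 ext z [36.6 69.8]
top face 147 n 81 yaw 57.900000000000006 tilt 0.0 centre offset along normal vs e: -1.2 ext z [36.9 69.5]
```

View pics/m6.png

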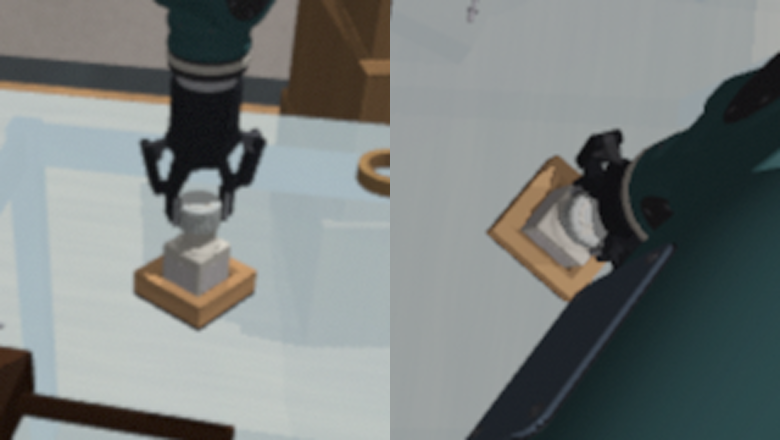

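The side view (left) shows the bottle still down in the stand (195,265), with the neck visible below the raised cap (200,210). The cap is free, so go up to 6 cm clear.

Request:
move_arm(
  series=[
    [0,0,-0.01,0,0,0,-1],
    [0,0,-0.025,0,0,0,-1],
    [0,0,-0.045,0,0,0,-1],
    [0,0,-0.065,0,0,0,-1],
    [0,0,-0.085,0,0,0,-1],
    [0,0,-0.097,0,0,0,-1],
    [0,0,-0.1,0,0,0,-1],
    [0,0,-0.1,0,0,0,-1],
    [0,0,-0.1,0,0,0,-1],
    [0,0,-0.1,0,0,0,-1],
  ],
)

```text
t: 13.73
ee_pos: [533.4, -285.6, 159.9]
tcp_rot: [-1.724, -2.625, -0.0]
contact_force: [0.5, 0.8, -0.9]
opening: 50.3
grip_force: 84.1
```

```bash
python3 meas.py 7 | head -1
python3 - <<'E'
from face import *
s=arm.get_state()["ee_pos"]
faces(7,s,6,30,64)
for n in("side","top"):
    p,W=load(n,7); hsv=cv2.cvtColor(p,cv2.COLOR_RGB2HSV)
    m=np.isfinite(W[...,2])&(np.hypot(W[...,0]-s[0],W[...,1]-s[1])<36)&(hsv[...,1]<60)&(hsv[...,2]>100)
    z=W[m][:,2]; print(n,dict(zip(range(60,200,5),np.histogram(z,bins=range(60,205,5))[0])))
E
```

```text
t 13.73 pos [ 533.4 -285.6  159.9] psi 113.43 tilt [ 0.001 -0.001 -1.   ] F [ 0.5  0.8 -0.9] M [ 0.01 -0.   -0.04] open 50.3 grip 84.14286039485887 q [-0.63  0.43  0.01  1.15  0.    0.54]
side face 57 n 109 yaw 58.2 tilt 0.2 centre offset along normal vs e: -1.4 ext z [36.5 69.8]
side face 147 n 97 yaw 57.0 tilt 0.7 centre offset along normal vs e: 2.0 ext z [36.1 69.9]
top face 147 n 83 yaw 58.0 tilt -0.0 centre offset along normal vs e: -1.6 ext z [36.4 68.6]
side {60: np.int64(16), 65: np.int64(23), 70: np.int64(81), 75: np.int64(57), 80: np.int64(13), 85: np.int64(21), 90: np.int64(26), 95: np.int64(34), 100: np.int64(26), 105: np.int64(0), 110: np.int64(0), 115: np.int64(0), 120: np.int64(0), 125: np.int64(0), 130: np.int64(0), 135: np.int64(0), 140: np.int64(0), 145: np.int64(0), 150: np.int64(0), 155: np.int64(7), 160: np.int64(27), 165: np.int64(22), 170: np.int64(21), 175: np.int64(15), 180: np.int64(22), 185: np.int64(131), 190: np.int64(0), 195: np.int64(0)}
top {60: np.int64(14), 65: np.int64(14), 70: np.int64(84), 75: np.int64(133), 80: np.int64(50), 85: np.int64(11), 90: np.int64(5), 95: np.int64(32), 100: np.int64(24), 105: np.int64(11), 110: np.int64(0), 115: np.int64(0), 120: np.int64(0), 125: np.int64(0), 130: np.int64(0), 135: np.int64(0), 140: np.int64(0), 145: np.int64(0), 150: np.int64(0), 155: np.int64(0), 160: np.int64(2), 165: np.int64(4), 170: np.int64(5), 175: np.int64(4), 180: np.int64(14), 185: np.int64(99), 190: np.int64(142), 195: np.int64(0)}
```

View pics/m7.png

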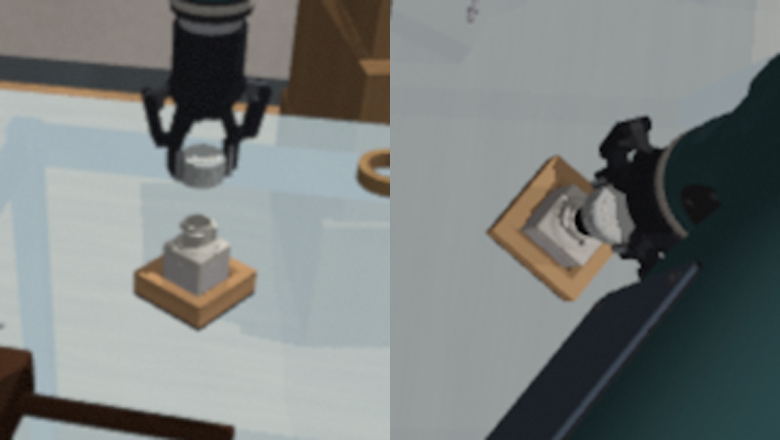

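The side view shows the cap held level at (203,165), straight above the open mouth at (198,220), with the bottle fully down in the stand. The mouth is at about z 103 and the cap's lower edge at about z 162, so it is roughly 6 cm clear.

```bash
python3 -c "
from plant import arm
print(arm.job_done())"
```

```text
the job is handed in; nothing more can be done
None
```

The job is handed in: the bottle stands fully down in the stand's well, and the opened cap is held level about 6 cm straight above its mouth, after 13.7 s of the 45 s allowed; no verdict was returned.

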